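Load a coil former between the centres of a bench coil winder

TASK

Set up the coil winder: lay the brown card coil former in the two V rests of the winder and let go of it, then slide the blue tailstock up so that its sprung cone enters the tube, drives the former onto the headstock cone and lifts it clear of the rests. Stop when the former is held true on both cones with the sprung cone about half pressed in, neither slack nor driven to its stop: the card crushes if it is squeezed hard end-on. Leave the other things on the bench alone.

Things in the scene. Friction and masses are not known exactly. Their poses are not given: they have to be found in the camera images.
- former: brown card tube with a cream square flange on each end, 150 mm long overall, 0.07 to 0.13 kg, lying on the bench. Tube 30 mm outside, open bore 22 mm right through; flanges 44 x 44 x 5 mm, the outermost 5 mm of each end. Origin at its middle on the tube's axis (22 mm above the bench at the start); y axis along the tube. Both ends are alike: either way round will do
- winder: coil winder fixed to the bench: black bar bed 485 x 60 mm, top 24 mm high, blue headstock (66 x 80 mm, 136 mm high), blue sliding tailstock. Origin at bench height below the spindle axis; z up, y along the spindle axis from tailstock to headstock; that axis is 90 mm above the bench. Bed spans y = -295 to 190 mm, headstock box y = 99 to 179 mm of this frame
- rest_mid (a point): midway between the two white V rests, on the axis of a tube lying in them: 87 mm above the bench, 3 mm below the spindle axis; axes as the winder's. Rests stand at y = +32 and -32 mm from here, 8 mm thick, V of 90 degrees, mouth 45 mm wide, open upward, arms up to 89 mm. A former laid with its middle within 10 mm of here along y clears both cones; fingers fit between the rests
- head_seat (a point): point on the spindle axis where the end face of a seated former lies on the fixed steel cone of the headstock; axes as the winder's. 60 degree cone pointing to -y, 8 mm wide tip 12 mm on the -y side of this point, 101 mm along y from rest_mid. A seated former has its middle 75 mm from here along -y and is clear of the rests
- tailstock: blue block 56 mm wide, 50 mm long, top 120 mm above the bench, clamp knob on top to 134 mm. Origin on its flat rear face (away from the headstock) on the spindle axis, 90 mm up; axes as the winder's. Slides along y with a drag of about 11 N and stays where left. Starts with its origin at y = -269 to -229 mm of the winder frame, ends at -162 to -143 mm, depending on the quill
- tail_front (a point): front face of the tailstock on the spindle axis, 50 mm along y from its origin. A dark quill, 24 mm thick, stands out of it by 8 to 23 mm, clamped where the last user left it: different every time. From the quill's end a sprung cone on a brass stem reaches 26 mm to its 8 mm tip (60 degrees). It gives from 2 N, 1.6 N per mm, to its stop at 5 mm and 10 N, felt on top of the drag as the block moves
- wire_spool: bystander: spool of copper wire standing on the bench, 62 mm diameter, 70 mm high, origin at the centre of its underside
- pedal_case: bystander: open white metal case with a circuit board inside, 94 x 120 x 34 mm, origin at the centre of its underside
- screwdriver: bystander: red-handled screwdriver lying on the bench, 180 mm long, origin under its middle, its x axis along the shaft
Mind the look-alikes: they are no part of the job. Of the things shaped like the former, the brown one is meant.

How it is judged:
By the outcome, as a careful person would: the job done as asked, in the order asked, and still so for the second after the job is handed in, with the robot touching nothing.
It also fails if it takes over 58 s, if anything falls off the work surface, if the arm or the gripper's body presses on something with over 40 N, if the wrist force passes 120 N, or if a joint passes its speed limit or range.

ROBOT

A 6-joint arm with a two-finger parallel gripper is mounted at the origin on the work surface. World frame = base frame: x ahead of the robot, y to its left, z up, the work surface at z = 0. Lengths are in m, angles in degrees, forces in N, time in s.
With the tool pointing down it reaches from about 0.25 to 0.8 m from the base axis. Payload 8.5 kg.
Tool frame: the origin (TCP) lies at the very end of the fingers, on their centre line; the grasp point (between the pads) lies 19 mm behind it (grip_point_offset is the distance from the TCP to the grasp point, in m); z points along the fingers, y is the line along which they close (so a half turn about z gives the same grasp; the last joint's range is limited). The gripper opens to 85 mm and grips with 20 to 120 N. Pads are 22 mm wide; open, the fingers measure 114 mm over their backs; the gripper's body (76 mm by 85 mm) begins 54 mm behind the grasp point. The pads swing forward as they close: fully open they stand 13 mm farther back than shut.
Start: joints at [-73.797, 13.648, -0.773, 75.585, 0, 90], TCP at [0.146, -0.504, 0.231] pointing down, gripper open.
Joint ranges: [-152.45, 152.45], [-59.26, 108.67], [-65.41, 83.53], [-104.44, 129.93], [-82.83, 76.93], [-180, 180]. Speed limits (degrees/s): [127.2, 127.2, 159.86, 180, 180, 180].

INTERFACE

Orientations are given as a 3x3 rotation matrix whose columns are the frame's x, y, z axes.
In Python, from workcell import * gives the robot as it stands.
- The arm moves only by the tool send_rows, never from a script. Its argument "series" is a list of rows, each a list of 3 entries, a list of its own where there are three numbers: the finger opening in mm, from 0 to 85.4, then the shift along the tool's x, y, z in mm, then the turn, a rotation vector about the tool's x, y, z in rad. A call has 1 to 20 rows; each row shifts and turns the commanded pose from where the row before left it, along the tool's axes as they then stand; what a row does not reach is not made up. A row lasts 1/8 s, in which the tool goes at most 62.5 mm and 10.7 degrees, less where a joint would pass 70% of its speed; a pose out of reach is approached as far as the arm can. A call with a gripper value outside its range is refused whole. The fingers move at their own pace and stop on an object; "newtons" is the grip in N (left out, the last holds). Time passes only in rows, so rows that do not move let the fingers close. It gives the time, the measured TCP pose, the force, the opening and the grip force at its end, in the units of the state.
- observe(): the state, without advancing time (a new reading comes with each control period).
- get_image(name): name is "side" or "top" or "wrist"; returns a dict with "color" (420x560x3 uint8, red, green, blue), "depth" (420x560 float32, m along the optical axis (not along the pixel's ray), 0 where there is no reading), "mtx" (3x3 intrinsics, pixels), "k1" (the pictures are not rectified: a ray, as slopes to the right and down, at radius r is drawn at 1 + k1 r^2 times it, then the intrinsics apply), "R" (3x3) and "t" (3): a world point X has camera coordinates R X + t. Camera axes: x right, y down, z forward; pixel columns grow to the right and rows downward; lengths in m; the calibration is good to about 2 mm. A picture is of the moment at which its call begins.
- finish_job(): hands the job in; it is judged then, once.
The state is a dict: "t": time; "joint_positions": joint angles; "joint_vel": joint speeds; "joint_torque": joint torques, N m; "tcp_pos": TCP position; "tcp_rot": TCP orientation; "ft_force": force on the tool from outside, world axes, zero at the start; "ft_torque": the same for the moment, N m; "width": opening from 0.0 (shut) to 1.0 (fully open); "gripper_force": force on a finger pad.
Only numpy, scipy, OpenCV 4.12 (cv2) and the standard library are available. Lean on these libraries where they do the work, as an engineer would, in place of code of your own. Each camera call takes 0.05 s, during which the arm holds its last target. There are 200 camera calls.

## Working session

There is one attempt and no reset: what is moved stays moved. The work goes in short steps, Python scripts to look and compute and a tool call to move; the robot and the scene stay as the last step left them, time stands still between calls to the robot, and variables do not carry over. Pictures are saved under pics/ and viewed, at most 10 in all, crops included, and the job is handed in when it is done.

Besides the shell and the picture viewer there is one more tool, called after ">>>" as name(argument=value, ...), one argument or row to a line, values as JSON. send_rows: Moves the arm, as the interface text tells. Its arguments: {"type":"object","properties":{"series":{"type":"array","items":{"type":"array"}},"newtons":{"type":"number"}},"required":["series"]}

```bash
mkdir -p pics; cat > h.py <<'E'
from workcell import *
import numpy as np, cv2
def look(n,f=None):
    im=get_image(n)
    if f: cv2.imwrite('pics/'+f,im['color'][:,:,::-1])
    return im
def cloud(im):
    h,w=im['depth'].shape
    u,v=np.meshgrid(np.arange(w),np.arange(h))
    K=np.array(im['mtx']);p=cv2.undistortPoints(np.stack([u,v],-1).reshape(-1,1,2).astype(float),K,np.array([im['k1'],0,0,0.])).reshape(h,w,2)
    z=im['depth'];P=np.dstack([p[...,0]*z,p[...,1]*z,z])
    return (P-np.array(im['t']))@np.array(im['R'])
def proj(im,X):
    c=np.array(im['R'])@np.array(X)+np.array(im['t']);s=c[:2]/c[2];s=s*(1+im['k1']*(s@s));K=np.array(im['mtx']);return K[:2,:2]@s+K[:2,2]
E
python3 - <<'E'
from h import *
for n in('top','side'):
    im=look(n,n+'1.png');np.savez(n+'1.npz',c=cloud(im),col=im['color'])
s=observe();print(s['t'],s['tcp_pos'],s['tcp_rot'],s['width'],s['ft_force'],grip_point_offset if 'grip_point_offset' in globals() else '')
E
```

```text
0.1 [ 0.14639534 -0.50377833  0.23072652] [[ 9.60265406e-01  2.79088187e-01 -3.65461145e-04]
 [ 2.79088426e-01 -9.60264563e-01  1.27265191e-03]
 [ 4.24272690e-06 -1.32407958e-03 -9.99999123e-01]] 1.002422147586691 [-0.26272659 -1.18297706  0.43528023] 0.0187
```

View pics/top1.png

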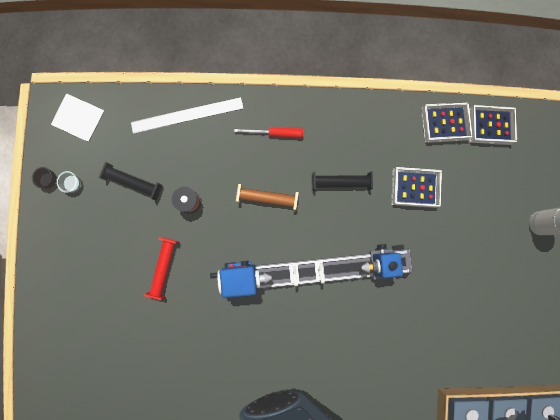

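View pics/side1.png

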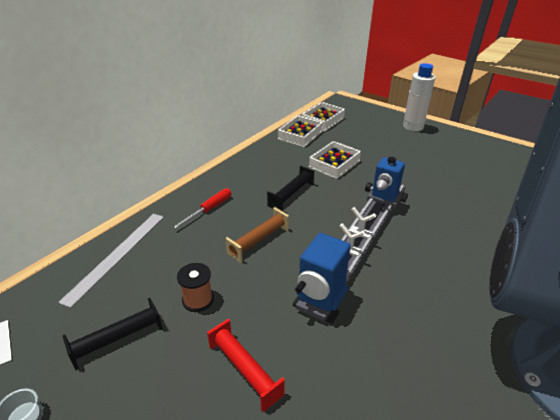

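Top view: the brown former is at (267,198). Look-alikes are black formers at (131,182) and (343,182), a red one at (163,269) and the copper spool at (186,200). The winder headstock is at (238,281), the rests at (294,273) and (319,271), and the tailstock at (391,265). I choose the brown tube with cream flanges.

```bash
python3 - <<'E'
from h import *
d=np.load('top1.npz');c=d['c'];col=d['col']
cv2.imwrite('pics/crop.png',cv2.resize(col[165:310,200:425,::-1],None,fx=3.5,fy=3.5,interpolation=cv2.INTER_CUBIC))
def reg(v0,v1,u0,u1,zl,zh):
    p=c[v0:v1,u0:u1].reshape(-1,3);return p[(p[:,2]>zl)&(p[:,2]<zh)]
def rect(n,p):
    r=cv2.minAreaRect(p[:,:2].astype(np.float32)*1000);print(n,len(p),np.round(r[0],1),np.round(r[1],1),round(r[2],1),'zmax',p[:,2].max().round(4),'med',np.median(p[:,2]).round(4),'mean',p.mean(0).round(4))
    
print('bench z',np.median(c[220:240,300:380,2]))
rect('former',reg(178,216,232,304,.012,.06))
rect('formertube top',reg(178,216,232,304,.024,.034))
for n,b in dict(black=(165,198,308,378),spool=(183,218,168,204),case=(162,212,388,446),scr=(120,145,230,308)).items(): rect(n,reg(*b,.01,.12))
rect('head',reg(250,310,205,265,.12,.15))
rect('tail',reg(240,290,365,412,.105,.128))
rect('rests',reg(250,295,284,330,.06,.1))
rect('bed',reg(240,310,205,415,.015,.03))
rect('winder all',reg(240,310,205,415,.015,.2))
E
```

```text
bench z -8.363792548343072e-05
former 743 [645.2  79.8] [149.8  43.6] 83.9 zmax 0.0504 med 0.035 mean [0.6445 0.0806 0.0346]
formertube top 282 [648.6  80. ] [140.4  38.4] 84.6 zmax 0.034 med 0.0315 mean [0.6433 0.0767 0.0307]
black 734 [ 693.2 -109.3] [ 44.4 149.8] 2.3 zmax 0.049 med 0.0348 mean [ 0.6921 -0.1117  0.0344]
spool 556 [631.  283.4] [61.7 60.1] 75.0 zmax 0.0767 med 0.0703 mean [0.63   0.2813 0.0668]
case 1634 [ 684.  -304.3] [123.1  95.6] 87.1 zmax 0.0406 med 0.0204 mean [ 0.6844 -0.3055  0.0224]
scr 416 [817.9  83.9] [ 25.9 177.1] 0.1 zmax 0.0308 med 0.0221 mean [0.8175 0.0554 0.0215]
head 1035 [438.9 139.5] [68.  80.6] 7.3 zmax 0.1418 med 0.1355 mean [0.4392 0.1385 0.1352]
tail 453 [ 484.9 -213.3] [54.2 54.1] 6.4 zmax 0.1246 med 0.1191 mean [ 0.4851 -0.213   0.1185]
rests 149 [459.7 -23.9] [52.9 69.8] 7.2 zmax 0.0921 med 0.0785 mean [ 0.4589 -0.0227  0.078 ]
bed 2299 [464.  -52.1] [ 66.4 481.6] 8.2 zmax 0.03 med 0.025 mean [ 0.4671 -0.0715  0.025 ]
winder all 5145 [467.4 -41.1] [ 84.  502.4] 8.2 zmax 0.1418 med 0.0323 mean [ 0.4639 -0.0344  0.0669]
```

View pics/crop.png

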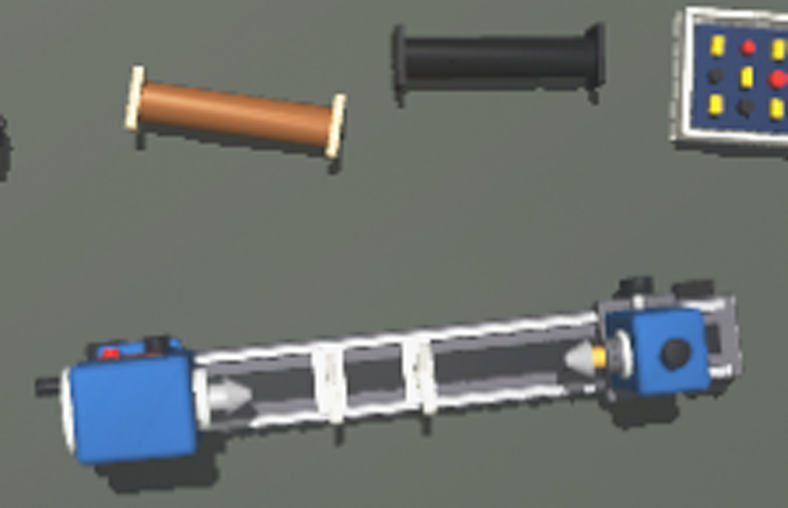

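The crop confirms the brown former with its cream flanges. The winder axis yaw is about +7.4° and the former's about −6.1°. Moving above the former.

>>> send_rows(
  series=[
    [85,[0,0,0],[0,0,-0.1477]],
    [85,[0,0,0],[0,0,-0.1477]],
    [85,[0,0,0],[0,0,-0.1477]],
    [85,[0,0,0],[0,0,-0.1477]],
    [85,[0,0,0],[0,0,-0.1477]],
    [85,[0,0,0],[0,0,-0.1477]],
    [85,[0,0,0],[0,0,-0.1477]],
    [85,[0,0,0],[0,0,-0.1477]],
  ],
)

```text
t: 1.1
tcp_pos: [0.1464, -0.5039, 0.2309]
tcp_rot: [[0.101, 0.995, -0.0], [0.995, -0.101, 0.001], [0.001, -0.0, -1.0]]
ft_force: [0.0, 0.2, 0.2]
width: 0.995
gripper_force: 0.0
```

>>> send_rows(
  series=[
    [85,[39.6,27.1,2],[0,0,0]],
    [85,[39.6,27.1,2],[0,0,0]],
    [85,[39.6,27.1,2],[0,0,0]],
    [85,[39.6,27.1,2],[0,0,0]],
    [85,[39.6,27.1,2],[0,0,0]],
    [85,[39.6,27.1,2],[0,0,0]],
    [85,[39.6,27.1,2],[0,0,0]],
    [85,[39.6,27.1,2],[0,0,0]],
    [85,[39.6,27.1,2],[0,0,0]],
    [85,[39.6,27.1,2],[0,0,0]],
    [85,[39.6,27.1,2],[0,0,0]],
    [85,[39.6,27.1,2],[0,0,0]],
    [85,[39.6,27.1,2],[0,0,0]],
    [85,[39.6,27.1,2],[0,0,0]],
    [85,[39.6,27.1,2],[0,0,0]],
    [85,[39.6,27.1,2],[0,0,0]],
    [85,[0,0,0],[0,0,0]],
  ],
)

```text
t: 3.22
tcp_pos: [0.6461, 0.0825, 0.1975]
tcp_rot: [[0.103, 0.995, -0.001], [0.995, -0.103, 0.0], [0.0, -0.002, -1.0]]
ft_force: [-0.4, 0.4, -0.1]
width: 0.996
gripper_force: 0.0
```

```bash
python3 - <<'E'
from h import *
s=observe();p=s['tcp_pos'];R=np.array(s['tcp_rot']);print(s['t'],p,R.round(4).tolist(),s['ft_force'])
im=look('wrist','w1.png');c=cloud(im);np.savez('w1.npz',c=c,col=im['color'])
q=c.reshape(-1,3);m=(im['depth'].ravel()>0.02)&(q[:,2]>.012)&(q[:,2]<.06)&(np.hypot(q[:,0]-.645,q[:,1]-.08)<.09)
r=cv2.minAreaRect(q[m][:,:2].astype(np.float32)*1000);print(m.sum(),r)
E
```

```text
3.225 [0.64610714 0.08248616 0.19753895] [[0.1032, 0.9947, -0.0015], [0.9947, -0.1032, 0.0003], [0.0002, -0.0015, -1.0]] [-0.40951817  0.4317752  -0.07180786]
5602 ((643.1287231445312, 79.95449829101562), (150.1820068359375, 44.01151657104492), 83.91448974609375)
```

View pics/w1.png

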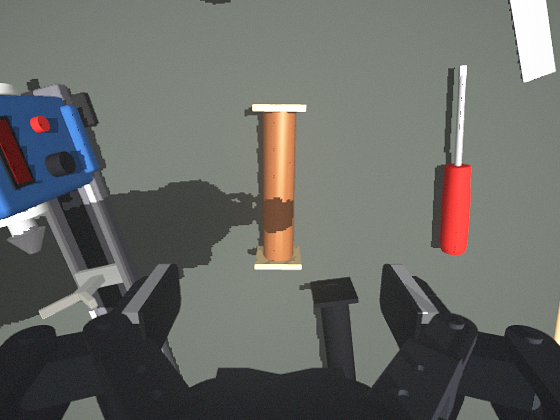

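The wrist view shows the brown former at (279,186), matching the estimate to 2–3 mm. Descending to grasp it.

>>> send_rows(
  series=[
    [85,[-2.7,-2.4,20],[0,0,0]],
    [85,[0,0,30],[0,0,0]],
    [85,[0,0,30],[0,0,0]],
    [85,[0,0,30],[0,0,0]],
    [85,[0,0,30],[0,0,0]],
    [85,[0,0,25],[0,0,0]],
    [85,[0,0,15],[0,0,0]],
    [85,[0,0,11],[0,0,0]],
    [85,[0,0,0],[0,0,0]],
    [0,[0,0,0],[0,0,0]],
    [0,[0,0,0],[0,0,0]],
    [0,[0,0,0],[0,0,0]],
    [0,[0,0,0],[0,0,0]],
    [0,[0,0,0],[0,0,0]],
    [0,[0,0,0],[0,0,0]],
    [0,[0,0,0],[0,0,0]],
    [0,[0,0,0],[0,0,0]],
  ],
  newtons=25,
)

```text
t: 5.4
tcp_pos: [0.6426, 0.0775, 0.0089]
tcp_rot: [[0.106, 0.994, 0.001], [0.994, -0.106, 0.0], [0.0, 0.001, -1.0]]
ft_force: [-0.6, 0.4, 6.5]
width: 0.346
gripper_force: 25.4
```

>>> send_rows(
  series=[
    [0,[0,0,-10],[0,0,0]],
    [0,[0,0,-30],[0,0,0]],
    [0,[0,0,-35],[0,0,0]],
    [0,[0,0,-35],[0,0,0]],
    [0,[0,0,-35],[0,0,0]],
    [0,[0,0,-30],[0,0,-0.06]],
    [0,[0,0,-10],[0,0,-0.06]],
    [0,[0,0,0],[0,0,-0.06]],
    [0,[0,0,0],[0,0,-0.055]],
    [0,[-10,-25,0],[0,0,0]],
    [0,[-13,-32,0],[0,0,0]],
    [0,[-13,-32,0],[0,0,0]],
    [0,[-13,-32,0],[0,0,0]],
    [0,[-13,-32,0],[0,0,0]],
    [0,[-11,-26,0],[0,0,0]],
    [0,[-6,-15,0],[0,0,0]],
    [0,[0,0,0],[0,0,0]],
    [0,[0,0,0],[0,0,0]],
  ],
)

```text
t: 7.65
tcp_pos: [0.4609, -0.0256, 0.1935]
tcp_rot: [[-0.128, 0.992, 0.001], [0.992, 0.128, 0.0], [0.0, 0.001, -1.0]]
ft_force: [-1.1, -0.1, -0.6]
width: 0.347
gripper_force: 25.0
```

```bash
python3 - <<'E'
from h import *
s=observe();p=s['tcp_pos'];R=np.array(s['tcp_rot']);print(s['t'],p,R.round(4).tolist(),s['ft_force'],s['gripper_force'])
im=look('wrist','w2.png');c=cloud(im);np.savez('w2.npz',c=c,col=im['color'])
q=c[im['depth']>.02]
def rect(n,m):
    r=cv2.minAreaRect(q[m][:,:2].astype(np.float32)*1000);print(n,m.sum(),np.round(r[0],1),np.round(r[1],1),round(r[2],1))
near=lambda x,y,d:np.hypot(q[:,0]-x,q[:,1]-y)<d
rect('former',near(p[0],p[1],.1)&(q[:,2]>.165)&(q[:,2]<.235))
rect('rests',near(.46,-.024,.06)&(q[:,2]>.06)&(q[:,2]<.095))
rect('head',near(.439,.139,.07)&(q[:,2]>.128)&(q[:,2]<.14))
E
```

```text
7.65 [ 0.46092564 -0.02555036  0.19347939] [[-0.1283, 0.9917, 0.0008], [0.9917, 0.1283, 0.0002], [0.0001, 0.0008, -1.0]] [-1.11905935 -0.10657041 -0.63857292] 25.042892270721495
former 25834 [458.9  -7.1] [ 65.4 119.6] 3.3
rests 0 [0. 0.] [0. 0.] 0.0
head 154 [442.5  99.1] [56.   0.9] 7.4
```

View pics/w2.png

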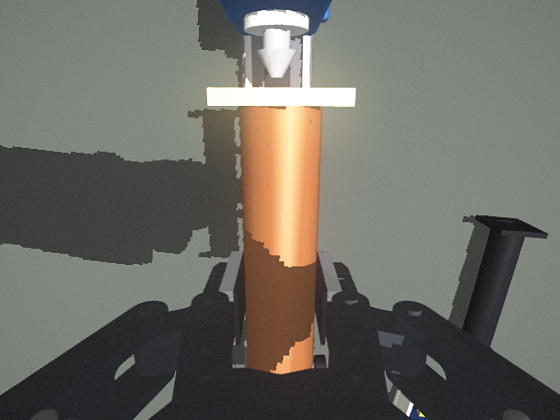

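The wrist view shows the former held, with its flange at (281,97) in line with the headstock cone at (277,55). Checking that cone and flange numerically, and the rests from the top camera.

```bash
python3 - <<'E'
from h import *
d=np.load('w2.npz');c=d['c']
u=np.array([-.129,.9916]);n=np.array([.9916,.129]);o=np.array([.4603,-.0239])
def rep(nm,p):
    a=(p[:,:2]-o)@u*1e3;b=(p[:,:2]-o)@n*1e3
    print(nm,len(p),'along',np.percentile(a,[1,99]).round(1),'lat',np.percentile(b,[1,50,99]).round(1),'z',np.percentile(p[:,2]*1e3,[1,50,99]).round(1))
rep('disc',c[16:32,246:308].reshape(-1,3)); rep('cone',c[36:74,262:292].reshape(-1,3)[lambda:None] if 0 else c[36:74,262:292].reshape(-1,3)[c[36:74,262:292,2].ravel()>.07])
rep('flange',c[90:103,210:352].reshape(-1,3)); rep('tube',c[120:220,245:320].reshape(-1,3))
e=np.load('top1.npz')['c']
for a,b in((286,304),(312,328)):
    p=e[255:292,a:b].reshape(-1,3);p=p[(p[:,2]>.06)&(p[:,2]<.1)];rep('rest',p)
p=e[240:290,340:375].reshape(-1,3);rep('tailcone',p[(p[:,2]>.07)&(p[:,2]<.11)])
p=e[240:290,360:415].reshape(-1,3);rep('tailtop',p[(p[:,2]>.112)&(p[:,2]<.128)])
p=e[240:310,205:270].reshape(-1,3);rep('headtop',p[(p[:,2]>.132)&(p[:,2]<.14)])
p=e[240:310,258:280].reshape(-1,3);rep('headcone',p[(p[:,2]>.07)&(p[:,2]<.125)])
E
```

```text
disc 992 along [114.8 122.9] lat [-20.8  -1.5  17.4] z [ 88.8 104.6 111.9]
cone 1026 along [ 90.3 112.3] lat [-11.3  -2.1   7.4] z [ 90.9  97.9 103.9]
flange 1846 along [71.6 75.1] lat [-20.4   0.2  21.2] z [227.  228.6 230.2]
tube 7500 along [30.1 65.9] lat [-12.2   0.9  15. ] z [207.6 219.7 222.4]
rest 77 along [27. 35.] lat [-25.3  -0.4  24.8] z [63.4 78.3 89.1]
rest 72 along [-34.3 -26.8] lat [-26.8  -4.   25.6] z [65.4 79.  91.3]
tailcone 106 along [-156.6 -126.4] lat [-12.   -0.5  10.4] z [ 86.7  96.6 103.5]
tailtop 430 along [-216.7 -169.1] lat [-26.4   0.   26.4] z [113.3 119.2 123.8]
headtop 940 along [126.1 203.1] lat [-32.7  -0.6  30.6] z [132.2 135.7 139.6]
headcone 130 along [ 88.7 120.8] lat [-19.9  -1.   16.9] z [ 79.4  97.7 112.8]
```

Rest centre, former and cone agree within 2 mm. Lowering into the rests.

>>> send_rows(
  series=[
    [0,[0,-1.3,20],[0,0,0]],
    [0,[0,0,25],[0,0,0]],
    [0,[0,0,25],[0,0,0]],
    [0,[0,0,18],[0,0,0]],
    [0,[0,0,12],[0,0,0]],
    [0,[0,0,8],[0,0,0]],
    [0,[0,0,6],[0,0,0]],
    [0,[0,0,4],[0,0,0]],
    [0,[0,0,0],[0,0,0]],
    [0,[0,0,0],[0,0,0]],
  ],
)

```text
t: 8.95
tcp_pos: [0.4589, -0.026, 0.0756]
tcp_rot: [[-0.128, 0.992, 0.0], [0.992, 0.128, 0.0], [0.0, 0.0, -1.0]]
ft_force: [0.4, 0.7, -1.3]
width: 0.341
gripper_force: 25.0
```

>>> send_rows(
  series=[
    [0,[0,0,1],[0,0,0]],
    [0,[0,0,0.7],[0,0,0]],
    [0,[0,0,0],[0,0,0]],
  ],
)

```text
t: 9.32
tcp_pos: [0.4588, -0.026, 0.074]
tcp_rot: [[-0.128, 0.992, 0.001], [0.992, 0.128, 0.0], [-0.0, 0.001, -1.0]]
ft_force: [-1.4, 0.1, 5.8]
width: 0.341
gripper_force: 25.6
```

Contact at the expected height, so releasing and lifting.

>>> send_rows(
  series=[
    [45,[0,0,0],[0,0,0]],
    [45,[0,0,0],[0,0,0]],
    [70,[0,0,0],[0,0,0]],
    [70,[0,0,0],[0,0,0]],
    [70,[0,0,-10],[0,0,0]],
    [70,[0,0,-20],[0,0,0]],
    [70,[0,0,-30],[0,0,0]],
    [70,[0,0,-40],[0,0,0]],
    [70,[0,0,-30],[0,0,0]],
    [0,[-40,0,0],[0,0,0]],
    [0,[-50,0,0],[0,0,0]],
    [0,[-50,0,0],[0,0,0]],
    [0,[-50,0,0],[0,0,0]],
    [0,[-40,0,0],[0,0,0]],
    [0,[-10,0,0],[0,0,0]],
    [0,[0,0,0],[0,0,0]],
  ],
)

```text
t: 11.32
tcp_pos: [0.4893, -0.2641, 0.2037]
tcp_rot: [[-0.127, 0.992, -0.0], [0.992, 0.127, 0.0], [0.0, -0.0, -1.0]]
ft_force: [-0.6, 0.1, -0.5]
width: -0.001
gripper_force: 0.0
```

```bash
python3 - <<'E'
from h import *
s=observe();p=s['tcp_pos'];print(s['t'],p,s['ft_force'],s['width'])
o=np.array([.4603,-.0239]);u=np.array([-.129,.9916]);n=np.array([.9916,.129])
print('tcp along/lat',(p[:2]-o)@u*1e3,(p[:2]-o)@n*1e3)
im=look('top');w=look('wrist');
cv2.imwrite('pics/m1.png',np.vstack([cv2.resize(im['color'][230:310,200:420],(600,218),interpolation=cv2.INTER_CUBIC),cv2.resize(w['color'],(500,375))[:, :] if 0 else cv2.copyMakeBorder(cv2.resize(w['color'],(500,375)),0,0,0,100,0)])[:,:,::-1])
for nm,i in(('top',im),('wrist',w)):
    c=cloud(i);q=c[i['depth']>.02]
    a=(q[:,:2]-o)@u*1e3;b=(q[:,:2]-o)@n*1e3
    def rep(k,m):
        if m.sum()>5: print(nm,k,m.sum(),np.percentile(a[m],[1,50,99]).round(1),np.percentile(b[m],[1,50,99]).round(1),np.percentile(q[m,2]*1e3,[1,50,99]).round(1))
    rep('former',(abs(a)<85)&(abs(b)<30)&(q[:,2]>.092)&(q[:,2]<.125))
    rep('flanges',(abs(a)<85)&(abs(b)<30)&(q[:,2]>.106)&(q[:,2]<.125))
    rep('tailblock',(a>-230)&(a<-160)&(abs(b)<35)&(q[:,2]>.114)&(q[:,2]<.123))
    rep('behind tail',(a>-300)&(a<-222)&(abs(b)<35)&(q[:,2]>.03)&(q[:,2]<.14))
    rep('quill',(a<-140)&(a>-168)&(abs(b)<20)&(q[:,2]>.08)&(q[:,2]<.112))
    rep('cone',(a<-110)&(a>-150)&(abs(b)<20)&(q[:,2]>.08)&(q[:,2]<.112))
E
```

```text
11.325 [ 0.48926323 -0.26410574  0.20373434] [-0.58673446  0.13901042 -0.52470668] -0.0014874867936519767
tcp along/lat -241.92426842746514 -2.2665985362479484
top former 770 [-72.1   0.5  74.4] [-19.6  -0.1  17.5] [ 92.4 100.1 111.7]
top flanges 80 [-72.4 -50.6  75.3] [-22.1   0.6  20.6] [106.  109.3 113.1]
top tailblock 407 [-216.9 -190.5 -169.2] [-26.4   0.1  26.3] [114.4 119.2 122.8]
top behind tail 16 [-259.7 -247.3 -222.4] [-26.6  20.7  28.6] [30.1 31.  34.7]
top quill 120 [-167.9 -156.6 -140.2] [-14.3  -0.2  13.9] [ 85.4  98.7 108.1]
top cone 74 [-149.2 -138.4 -126.3] [-12.2  -0.9  10.2] [ 87.1  96.6 104. ]
wrist tailblock 5489 [-218.3 -190.7 -169.3] [-29.6  -2.3  24.8] [115.3 119.7 121.5]
wrist behind tail 43 [-257.8 -246.9 -238.2] [-28.1 -24.   23.8] [30.  30.4 31.3]
wrist quill 1307 [-167.4 -155.8 -140.4] [-15.4  -2.3  10.8] [ 88.1  99.2 106.3]
wrist cone 840 [-149.7 -140.7 -128. ] [-13.9  -2.3   8.7] [ 87.1  96.9 103.1]
```

View pics/m1.png

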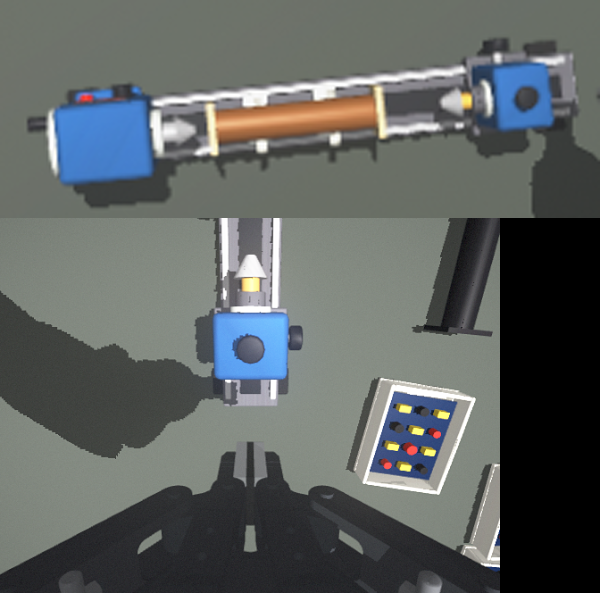

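The former lies in both rests. The tailstock's rear face is at about −218 mm along the axis and I expect about 92 mm of travel. Lowering the shut fingers behind it and making contact.

>>> send_rows(
  series=[
    [0,[-4,0.5,20],[0,0,0]],
    [0,[0,0,30],[0,0,0]],
    [0,[0,0,30],[0,0,0]],
    [0,[0,0,25],[0,0,0]],
    [0,[0,0,17],[0,0,0]],
    [0,[0,0,0],[0,0,0]],
  ],
)

```text
t: 12.18
tcp_pos: [0.4897, -0.2662, 0.0809]
tcp_rot: [[-0.13, 0.992, -0.002], [0.992, 0.13, 0.001], [0.002, -0.002, -1.0]]
ft_force: [-0.4, 0.4, 0.4]
width: -0.001
gripper_force: 0.0
```

>>> send_rows(
  series=[
    [0,[4,0,0],[0,0,0]],
    [0,[4,0,0],[0,0,0]],
    [0,[4,0,0],[0,0,0]],
    [0,[4,0,0],[0,0,0]],
    [0,[4,0,0],[0,0,0]],
    [0,[4,0,0],[0,0,0]],
  ],
)

```text
t: 12.92
tcp_pos: [0.4878, -0.2462, 0.0821]
tcp_rot: [[-0.127, 0.992, 0.001], [0.992, 0.127, -0.005], [-0.005, 0.0, -1.0]]
ft_force: [-0.5, -11.1, -1.3]
width: 0.0
gripper_force: 5.8
```

>>> send_rows(
  series=[
    [0,[5,0,0],[0,0,0]],
    [0,[5,0,0],[0,0,0]],
    [0,[5,0,0],[0,0,0]],
    [0,[5,0,0],[0,0,0]],
    [0,[5,0,0],[0,0,0]],
    [0,[5,0,0],[0,0,0]],
    [0,[4,0,0],[0,0,0]],
    [0,[3,0,0],[0,0,0]],
    [0,[2,0,0],[0,0,0]],
  ],
)

```text
t: 14.05
tcp_pos: [0.4828, -0.2074, 0.082]
tcp_rot: [[-0.127, 0.992, 0.001], [0.992, 0.127, -0.004], [-0.004, 0.0, -1.0]]
ft_force: [-0.3, -10.8, -0.4]
width: -0.005
gripper_force: 5.7
```

```bash
cat > m.py <<'E'
from h import *
import sys
o=np.array([.4603,-.0239]);u=np.array([-.129,.9916]);n=np.array([.9916,.129])
s=observe();p=s['tcp_pos'];print(s['t'],'tcp along',(p[:2]-o)@u*1e3,'lat',(p[:2]-o)@n*1e3,'F along',np.array(s['ft_force'])[:2]@u)
i=look('top');c=cloud(i)
if len(sys.argv)>1:
    sd=look('side');cv2.imwrite('pics/'+sys.argv[1],np.vstack([cv2.resize(i['color'][230:310,200:420],(600,218),interpolation=cv2.INTER_CUBIC),cv2.resize(sd['color'][140:330,280:440],(600,380),fx=0,fy=0)[:, :]])[:,:,::-1])
q=c[i['depth']>.02];a=(q[:,:2]-o)@u*1e3;b=(q[:,:2]-o)@n*1e3
def rep(k,m):
    if m.sum()>5: print(k,m.sum(),np.percentile(a[m],[1,50,99]).round(1),np.percentile(b[m],[1,50,99]).round(1),np.percentile(q[m,2]*1e3,[1,50,99]).round(1))
rep('flange-',(a>-82)&(a<-30)&(abs(b)<30)&(q[:,2]>.1055)&(q[:,2]<.116))
rep('flange+',(a>60)&(a<110)&(abs(b)<30)&(q[:,2]>.1055)&(q[:,2]<.116))
rep('tube',(abs(a)<40)&(abs(b)<4)&(q[:,2]>.09)&(q[:,2]<.116))
rep('tailblock',(a>-230)&(a<-50)&(abs(b)<35)&(q[:,2]>.117)&(q[:,2]<.123))
E
python3 m.py
```

```text
14.05 tcp along -184.89412251042066 lat -1.376643740277386 F along -10.640146021634523
flange- 42 [-72.6 -70.1 -60.7] [-22.3  -0.6  20. ] [105.8 109.7 113.4]
flange+ 42 [70.5 73.  91.6] [-21.3  -1.3  20.7] [106.5 109.  111.7]
tube 115 [-38.9  -0.6  39.2] [-3.8  0.   3.9] [ 96.9 101.7 106.2]
tailblock 355 [-170.3 -144.  -123.3] [-25.7   3.   25.9] [117.2 119.6 122.8]
```

>>> send_rows(
  series=[
    [0,[3,0,0],[0,0,0]],
    [0,[3,0,0],[0,0,0]],
    [0,[3,0,0],[0,0,0]],
    [0,[3,0,0],[0,0,0]],
    [0,[3,0,0],[0,0,0]],
    [0,[3,0,0],[0,0,0]],
    [0,[3,0,0],[0,0,0]],
  ],
)

```text
t: 14.98
tcp_pos: [0.4801, -0.1867, 0.082]
tcp_rot: [[-0.127, 0.992, 0.001], [0.992, 0.127, -0.005], [-0.005, 0.0, -1.0]]
ft_force: [-1.3, -11.8, -0.7]
width: -0.0
gripper_force: 6.0
```

>>> send_rows(
  series=[
    [0,[2,0,0],[0,0,0]],
    [0,[2,0,0],[0,0,0]],
    [0,[2,0,0],[0,0,0]],
    [0,[2,0,0],[0,0,0]],
    [0,[2,0,0],[0,0,0]],
    [0,[2,0,0],[0,0,0]],
  ],
)

```text
t: 15.72
tcp_pos: [0.4785, -0.1748, 0.082]
tcp_rot: [[-0.127, 0.992, 0.001], [0.992, 0.127, -0.005], [-0.005, 0.0, -1.0]]
ft_force: [-0.5, -12.6, -1.2]
width: -0.001
gripper_force: 6.0
```

```bash
python3 m.py m2.png
```

```text
15.725 tcp along -152.02454722246912 lat -1.3852006137639465 F along -12.469201093274187
flange- 60 [-59.  -55.7 -32.7] [-23.3   0.5  21.1] [105.6 110.4 114.2]
flange+ 35 [84.4 86.8 98.3] [-22.4  -4.   19.7] [105.7 107.6 110.8]
tube 118 [-38.7   0.5  39.1] [-3.8  0.1  4. ] [ 98.  102.3 106.5]
tailblock 338 [-136.  -108.5  -90.1] [-27.3   1.2  26.2] [117.1 119.8 122.8]
```

View pics/m2.png

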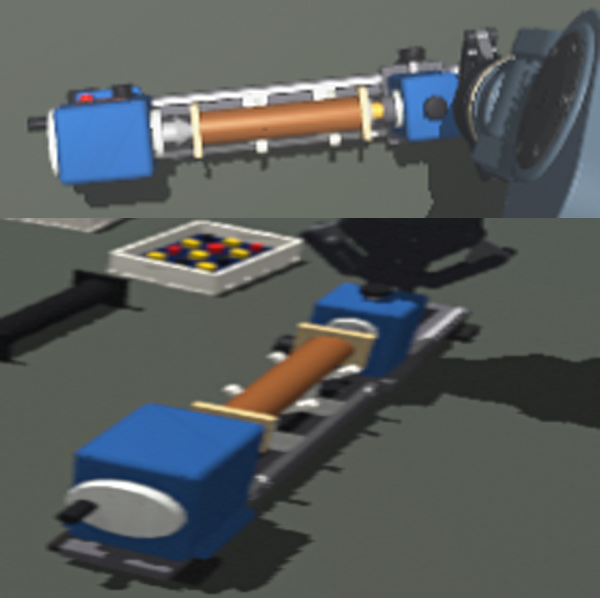

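The cone has entered and the former has slid about 14 mm towards the headstock. Continuing in small steps, watching the force.

>>> send_rows(
  series=[
    [0,[1.5,0,0],[0,0,0]],
    [0,[1.5,0,0],[0,0,0]],
    [0,[1.5,0,0],[0,0,0]],
    [0,[1.5,0,0],[0,0,0]],
  ],
)

```text
t: 16.32
tcp_pos: [0.4777, -0.1688, 0.082]
tcp_rot: [[-0.127, 0.992, 0.001], [0.992, 0.127, -0.005], [-0.005, 0.0, -1.0]]
ft_force: [-0.2, -12.3, -0.6]
width: 0.001
gripper_force: 5.9
```

>>> send_rows(
  series=[
    [0,[1,0,0],[0,0,0]],
    [0,[1,0,0],[0,0,0]],
  ],
)

```text
t: 16.58
tcp_pos: [0.4775, -0.1669, 0.082]
tcp_rot: [[-0.127, 0.992, 0.001], [0.992, 0.127, -0.005], [-0.005, 0.0, -1.0]]
ft_force: [-0.4, -11.5, -1.6]
width: -0.001
gripper_force: 5.9
```

>>> send_rows(
  series=[
    [0,[0.5,0,0],[0,0,0]],
    [0,[0.5,0,0],[0,0,0]],
  ],
)

```text
t: 16.82
tcp_pos: [0.4773, -0.1659, 0.082]
tcp_rot: [[-0.127, 0.992, 0.001], [0.992, 0.127, -0.004], [-0.005, 0.0, -1.0]]
ft_force: [-0.3, -11.4, -1.0]
width: -0.003
gripper_force: 5.8
```

>>> send_rows(
  series=[
    [0,[0.5,0,0],[0,0,0]],
    [0,[0.5,0,0],[0,0,0]],
  ],
)

```text
t: 17.08
tcp_pos: [0.4773, -0.1649, 0.082]
tcp_rot: [[-0.127, 0.992, 0.001], [0.992, 0.127, -0.004], [-0.005, 0.0, -1.0]]
ft_force: [-0.8, -12.2, -1.0]
width: 0.002
gripper_force: 5.8
```

>>> send_rows(
  series=[
    [0,[0.5,0,0],[0,0,0]],
    [0,[0.5,0,0],[0,0,0]],
  ],
)

```text
t: 17.32
tcp_pos: [0.4771, -0.1639, 0.082]
tcp_rot: [[-0.127, 0.992, 0.001], [0.992, 0.127, -0.004], [-0.005, 0.0, -1.0]]
ft_force: [-0.2, -11.3, 0.4]
width: -0.005
gripper_force: 5.8
```

>>> send_rows(
  series=[
    [0,[0.5,0,0],[0,0,0]],
    [0,[0.5,0,0],[0,0,0]],
  ],
)

```text
t: 17.58
tcp_pos: [0.477, -0.1629, 0.082]
tcp_rot: [[-0.127, 0.992, 0.001], [0.992, 0.127, -0.005], [-0.005, 0.0, -1.0]]
ft_force: [-0.3, -11.6, -1.2]
width: -0.003
gripper_force: 6.1
```

```bash
python3 m.py
```

```text
17.575 tcp along -140.0119572029528 lat -1.3921871356761042 F along -11.431734554739421
flange- 82 [-79.4 -46.3 -31.5] [-26.   -2.   25.9] [105.7 111.6 115.9]
flange+ 62 [ 60.6  96.7 100.3] [-23.1  -1.1  20.9] [105.7 110.6 115.6]
tube 114 [-38.3  -0.4  39.5] [-3.9 -0.1  3.8] [100.1 104.3 108.5]
tailblock 320 [-124.9  -96.3  -78.3] [-27.6   2.3  26.2] [117.1 119.6 122.6]
```

>>> send_rows(
  series=[
    [0,[0.5,0,0],[0,0,0]],
    [0,[0.5,0,0],[0,0,0]],
  ],
)

```text
t: 17.88
tcp_pos: [0.4769, -0.1622, 0.0821]
tcp_rot: [[-0.127, 0.992, 0.001], [0.992, 0.127, -0.005], [-0.005, 0.0, -1.0]]
ft_force: [-1.2, -14.1, -0.9]
width: -0.001
gripper_force: 6.8
```

>>> send_rows(
  series=[
    [0,[0.5,0,0],[0,0,0]],
    [0,[0.5,0,0],[0,0,0]],
  ],
)

```text
t: 18.12
tcp_pos: [0.4768, -0.1614, 0.082]
tcp_rot: [[-0.126, 0.992, 0.001], [0.992, 0.126, -0.006], [-0.006, 0.0, -1.0]]
ft_force: [-1.3, -14.7, -1.5]
width: 0.005
gripper_force: 7.4
```

>>> send_rows(
  series=[
    [0,[0.5,0,0],[0,0,0]],
    [0,[0.5,0,0],[0,0,0]],
  ],
)

```text
t: 18.38
tcp_pos: [0.4767, -0.1606, 0.082]
tcp_rot: [[-0.126, 0.992, 0.001], [0.992, 0.126, -0.006], [-0.006, -0.0, -1.0]]
ft_force: [-1.2, -15.9, -1.8]
width: -0.006
gripper_force: 7.9
```

>>> send_rows(
  series=[
    [0,[0.5,0,0],[0,0,0]],
    [0,[0,0,0],[0,0,0]],
  ],
)

```text
t: 18.62
tcp_pos: [0.4766, -0.1602, 0.0821]
tcp_rot: [[-0.126, 0.992, 0.001], [0.992, 0.126, -0.006], [-0.006, -0.0, -1.0]]
ft_force: [-0.9, -16.4, -1.0]
width: 0.002
gripper_force: 7.9
```

```bash
python3 m.py; python3 m.py|head -1
```

```text
18.625 tcp along -137.2606185109427 lat -1.4047572566394988 F along -16.162777996338335
flange- 77 [-79.6 -45.5 -32.8] [-25.7  -1.5  21.3] [105.7 111.6 115.9]
flange+ 66 [ 60.4  96.9 100.7] [-23.1   0.2  21. ] [105.6 110.6 115. ]
tube 115 [-38.4  -0.4  39.2] [-3.9  0.   3.8] [100.4 104.3 107.8]
tailblock 324 [-120.5  -93.7  -74.6] [-27.9   2.1  25.9] [117.2 119.7 122.7]
18.675 tcp along -137.24596973814027 lat -1.3860560369081216 F along -15.660115903188368
```

>>> send_rows(
  series=[
    [0,[0.5,0,0],[0,0,0]],
    [0,[0,0,0],[0,0,0]],
  ],
)

```text
t: 18.98
tcp_pos: [0.4765, -0.1598, 0.082]
tcp_rot: [[-0.126, 0.992, 0.001], [0.992, 0.126, -0.006], [-0.006, -0.0, -1.0]]
ft_force: [-1.1, -17.2, -1.3]
width: 0.002
gripper_force: 8.2
```

The force is about 5.8 N above drag, which puts the spring near half travel. Backing off, lifting and verifying.

>>> send_rows(
  series=[
    [0,[-3,0,0],[0,0,0]],
    [0,[-10,0,0],[0,0,0]],
    [0,[-15,0,0],[0,0,0]],
    [0,[-5,0,-10],[0,0,0]],
    [0,[0,0,-35],[0,0,0]],
    [0,[0,0,-40],[0,0,0]],
    [0,[0,0,-35],[0,0,0]],
    [0,[-40,0,0],[0,0,0]],
    [0,[-50,0,0],[0,0,0]],
    [0,[-50,0,0],[0,0,0]],
    [0,[-30,0,0],[0,0,0]],
    [0,[0,0,0],[0,0,0]],
  ],
)

```text
t: 20.48
tcp_pos: [0.502, -0.3603, 0.2015]
tcp_rot: [[-0.126, 0.992, -0.0], [0.992, 0.126, 0.0], [0.0, -0.0, -1.0]]
ft_force: [0.3, -0.5, 0.3]
width: -0.003
gripper_force: 0.0
```

```bash
python3 m.py m3.png
```

```text
20.475 tcp along -338.9305649295416 lat -2.089439132485515 F along -0.5351274123118888
flange- 91 [-79.4 -46.4 -33.7] [-27.2   0.1  24.4] [105.9 111.1 115.9]
flange+ 64 [ 66.3  97.  100.6] [-23.1   0.4  21. ] [105.6 111.2 115.6]
tube 119 [-38.2  -0.2  39.2] [-4. -0.  4.] [ 99.3 104.5 108.4]
tailblock 376 [-123.1  -97.9  -75.2] [-27.7   0.6  26.3] [117.1 119.8 122.9]
```

View pics/m3.png

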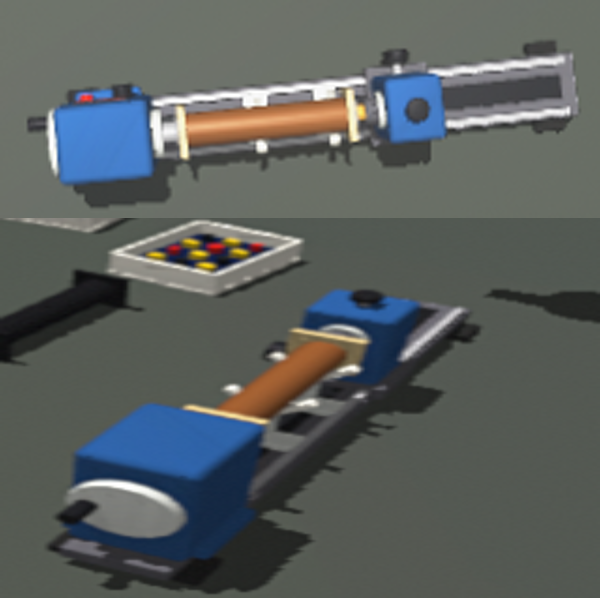

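The former sits on both cones, its tube top has risen 3 mm to 104.5 mm, and the tailstock front is at −75 mm against −76 mm predicted. Handing in.

```bash
python3 -c "
from workcell import *
print(finish_job())"
```

```text
the job is handed in; nothing more can be done
None
```

The job is handed in: the brown former is held on both cones, clear of the rests, with the sprung cone about half pressed in (about 2.4 of 5 mm, estimated from the push force) and the arm clear of everything.

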